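# Stop the shaker and hold up the tube rack for inspection

### The job

Press the red stop button on the lab shaker fully down and let it spring back up; then take the green tube rack by its white-topped handle and lift it until its underside is at least 10 cm above the shaker's platform, keeping it level so that all four tubes stay in it. Hold it there level and steady for two seconds and finish while still holding it: do not put it down. Leave the jar, the bottle and the red dish where they stand.

Things in the scene. Friction and masses are not known exactly. Their poses are not given: they have to be found in the camera images.
- shaker: low white bench shaker, 270 (x) x 250 (y) x 85 mm high, fixed to the bench; origin at the centre of its underside, on the bench; its x axis points from its front edge (button and display) to its back. Its tray is a black rubber mat, 150 (x) x 225 (y) mm, with an aluminium lip 5 mm thick that stands 8 mm above the mat; does not move
- platform (a point): centre of the tray's rubber mat, on its upper face, 88 mm above the bench, 50 mm behind the shaker's origin; axes as the shaker's, z up
- stop_top (a point): centre of the upper face of the red stop button (28 mm across, in a yellow collar 44 mm across and 12 mm high), on the front strip of the shaker's top, 107 mm above the bench when up; it is pressed straight down
- stop (a joint): travel of the stop button in m: 0 = up, 0.006 = fully down; a spring returns it; it starts to move at 1.5 N and is fully down at 5 N
- rack: green tube rack, 70 (x) x 160 (y) x 40 mm high, 0.15 to 0.31 kg, eight square holes 17.5 mm wide, 32 mm deep; stands loose on the mat, turned up to 0.2 rad against the shaker; origin at the centre of its underside, z up. A carrying handle stands in its middle: a green web 8 (x) x 40 (y) mm, topped by a white bar 14 (x) x 46 (y) mm, 70 to 92 mm above the underside
- rack_grip (a point): centre of the handle's white grip bar, 80 mm above the rack's underside, straight above its centre; axes as the rack's. Pinch the bar from above, closing along the rack's x (14 mm)
- tube0: one of four capped tubes standing loose in the rack's holes: white, 15 mm thick, 55 mm tall with a blue cap 18 mm across, about 12 g; they stand up 23 mm out of the rack's top; origin at the centre of its foot, here at x = -19, y = -58 mm of the rack, 8 mm above the rack's underside
- tube1: one of four capped tubes standing loose in the rack's holes: white, 15 mm thick, 55 mm tall with a blue cap 18 mm across, about 12 g; they stand up 23 mm out of the rack's top; origin at the centre of its foot, here at x = 19, y = -30 mm of the rack, 8 mm above the rack's underside
- tube2: one of four capped tubes standing loose in the rack's holes: white, 15 mm thick, 55 mm tall with a blue cap 18 mm across, about 12 g; they stand up 23 mm out of the rack's top; origin at the centre of its foot, here at x = 19, y = -58 mm of the rack, 8 mm above the rack's underside
- tube3: one of four capped tubes standing loose in the rack's holes: white, 15 mm thick, 55 mm tall with a blue cap 18 mm across, about 12 g; they stand up 23 mm out of the rack's top; origin at the centre of its foot, here at x = -19, y = 30 mm of the rack, 8 mm above the rack's underside
- jar: glass jar with a metal lid, 80 mm across, 130 mm tall, beside or behind the shaker, loose; not to be moved; origin at the centre of its underside
- media: clear glass bottle with a green cap, 60 mm across, 120 mm tall, beside or behind the shaker, loose; not to be moved; origin at the centre of its underside
- dish: red bowl, 90 mm across, 35 mm tall, beside or behind the shaker, loose; not to be moved; origin at the centre of its underside

How it is judged:
By the outcome, as a careful person would: the job done as asked, in the order asked, and still so for the second after the job is handed in, while the arm keeps its last pose, push and grip.
It also fails if it takes over 48 s, if anything falls off the work surface, if the arm or the gripper's body presses on something with over 40 N, if the wrist force passes 120 N, or if a joint passes its speed limit or range.

### The arm

A 7-joint arm with a two-finger parallel gripper is mounted at the origin on the work surface. World frame = base frame: x ahead of the robot, y to its left, z up, the work surface at z = 0. Lengths are in m, angles in rad, forces in N, time in s.
With the tool pointing down it reaches from about 0.35 to 0.9 m from the base axis. Payload 19.9 kg.
Tool frame: the origin (TCP) lies at the very end of the fingers, on their centre line; the grasp point (between the pads) lies 19 mm behind it; y points along the fingers, z is the direction in which the jaws open and shut, and the axes are right-handed (so a half turn about y gives the same grasp; the last joint's range is limited). The gripper opens to 85 mm and grips with 20 to 120 N. Pads are 22 mm wide; open, the fingers measure 114 mm over their backs; the gripper's body (76 mm by 85 mm) begins 54 mm behind the grasp point. The pads swing forward as they close: fully open they stand 13 mm farther back than shut.
Start: joints at [1.272, 0.417, -0.01, 1.614, 0.005, 1.111, -0.053], TCP at [0.159, -0.604, 0.193] pointing down, gripper open.
Joint ranges: [-2.81, 2.81], [-0.39, 2.02], [-1.27, 1.25], [0.06, 2.57], [-1.19, 4.33], [0.19, 2], [-2.82, 2.82]. Speed limits (rad/s): [1.89, 1.89, 2.39, 2.39, 3.01, 3.01, 3.01].

### API

Orientations are given as a 3x3 rotation matrix whose columns are the frame's x, y, z axes.
In Python, from plant import state, grab_frame, finish_job, search_frame, tip_of gives the robot as it stands.
- The arm moves only by the tool arm_command, never from a script. Its argument "increments" is a list of rows, each an object with "slide": the shift along the tool's x, y, z in mm, a list of three; "turn": the turn, a rotation vector about the tool's x, y, z in rad, a list of three; "fingers": the gripper's target within -1 to 1 (shut at 1, half-way at 0, fully open at -1). In form: [{"slide": [dx, dy, dz], "turn": [rx, ry, rz], "fingers": fingers}, ...]. A call has 1 to 20 rows; each row is the pose to reach, as a shift and turn from the pose commanded when the call began, along the tool's axes at that moment; what a row does not reach only later rows make up. A row lasts 1/12 s, in which the tool goes at most 41.7 mm and 7.16 degrees, less where a joint would pass 70% of its speed; a pose out of reach is approached as far as the arm can. A call with a gripper value outside its range is refused whole. The fingers move at their own pace and stop on an object; "squeeze" is the grip in N (left out, the last holds). Time passes only in rows, so rows that repeat a pose let the fingers close. It gives the time, the measured TCP pose, the force and the opening at its end, in the units of the state.
- state(): the state, without advancing time (a new reading comes with each control period).
- grab_frame(name): name is "side" or "top" or "wrist"; returns a dict with "color" (400x640x3 uint8, blue, green, red), "fx", "fy", "cx", "cy" (pixels), "k1" (the pictures are not rectified: a ray, as slopes to the right and down, at radius r is drawn at 1 + k1 r^2 times it, then the intrinsics apply), "R" (3x3) and "t" (3): a world point X has camera coordinates R X + t. Camera axes: x right, y down, z forward; pixel columns grow to the right and rows downward; lengths in m; the calibration is good to about 2 mm. A picture is of the moment at which its call begins. There is no depth.
- finish_job(): hands the job in, once; it reports no verdict.
Trained networks look in a picture, given as the dict that the camera call returned (one of the last four; its "shot" number tells which), for a name from the list of things; names that differ only in an ending like _2 or _b are one class to them, and where a whole thing is asked for, a point or a joint stands for the part that bears it (a point fixed in the world has none). Each returns a list of dicts, best first, with "confidence" (0 to 1); they miss things now and then, are a little off and sometimes report something else, mostly with a low value. They report only what shows in the picture. A call takes as long as a camera call.
- search_frame(thing, picture): "rect" ([centre column, centre row, width, height] in pixels, round what is visible of it).
- tip_of(thing, picture): "point" ([row, column] in pixels: a listed point, or the origin of a listed thing).
The state is a dict: "time_s": time; "joint_pos": joint angles; "dq": joint speeds; "joint_torque": joint torques, N m; "position": TCP position; "ee_rot": TCP orientation; "force": force on the tool from outside, world axes, zero at the start; "moment": the same for the moment, N m; "gripper_width": finger opening in m.
Only numpy, scipy, OpenCV 4.12 (cv2) and the standard library are available. Lean on these libraries where they do the work, as an engineer would, in place of code of your own. Each camera call takes 0.05 s, during which the arm holds its last target. There are 200 camera calls.

## Working session

There is one attempt and no reset: what is moved stays moved. The work goes in short steps, Python scripts to look and compute and a tool call to move; the robot and the scene stay as the last step left them, time stands still between calls to the robot, and variables do not carry over. Pictures are saved under pics/ and viewed, about 8 in all and at most 12, crops included, and the job is handed in when it is done.

Besides the shell and the picture viewer there is one more tool, called after "Call:" as a command line: name --argument value ..., lists and objects as JSON in quotes. arm_command: Moves the arm, as the interface text tells. Its arguments: {"type":"object","properties":{"increments":{"type":"array"},"squeeze":{"type":"number"}},"required":["increments"]}

```bash
mkdir -p pics; cat > h.py <<'E'
import numpy as np, cv2
from scipy.optimize import least_squares
from plant import state, grab_frame, finish_job, search_frame, tip_of
def proj(f,X):
    c=np.array(f["R"])@X+np.array(f["t"]); u=c[:2]/c[2]; u=u*(1+f["k1"]*(u@u))
    return np.array([f["cx"]+f["fx"]*u[0], f["cy"]+f["fy"]*u[1]])
def onplane(f,px,z):  # px=(col,row)
    s=least_squares(lambda p:proj(f,np.array([p[0],p[1],z]))-px,[0.5,0.]); return s.x
E
python3 - <<'E'
from h import *
s=state(); print({k:np.round(s[k],3) for k in ("time_s","position","ee_rot","force","gripper_width")})
for n in ("side","top","wrist"):
    f=grab_frame(n); cv2.imwrite(f"pics/{n}0.png",f["color"])
    print(n,"cam",np.round(-np.array(f["R"]).T@f["t"],3))
    for t,z in (("stop_top",.107),("rack_grip",.168),("platform",.088),("tube0",.096),("tube1",.096),("tube3",.096),("jar",0),("media",0),("dish",0)):
        for d in tip_of(t,f)[:2]:
            r,c=d["point"]; print(t,round(d["confidence"],2),np.round([c,r]),np.round(onplane(f,[c,r],z),3))
E
```

```text
{'time_s': np.float64(0.0), 'position': array([ 0.159, -0.604,  0.192]), 'ee_rot': array([[-0.967, -0.   ,  0.254],
       [-0.254,  0.001, -0.967],
       [ 0.   , -1.   , -0.001]]), 'force': array([-0.19 , -0.424, -0.412]), 'gripper_width': np.float64(0.086)}
side cam [ 0.488 -0.544  0.776]
stop_top 0.71 [275. 290.] [ 0.514 -0.151]
rack_grip 0.93 [327. 232.] [ 0.634 -0.079]
tube0 0.69 [330. 274.] [ 0.631 -0.132]
tube0 0.59 [314. 242.] [ 0.617 -0.047]
tube1 0.69 [330. 274.] [ 0.631 -0.132]
tube1 0.59 [314. 242.] [ 0.617 -0.047]
tube3 0.69 [330. 274.] [ 0.631 -0.132]
tube3 0.59 [314. 242.] [ 0.617 -0.047]
jar 0.96 [378. 239.] [ 0.796 -0.001]
dish 0.83 [363. 355.] [ 0.666 -0.27 ]
dish 0.57 [331. 275.] [ 0.651 -0.078]
top cam [0.53  0.067 1.131]
stop_top 0.39 [356. 209.] [ 0.583 -0.057]
rack_grip 0.97 [368. 188.] [ 0.625 -0.078]
platform 0.82 [359. 184.] [ 0.644 -0.069]
tube0 0.57 [355. 201.] [ 0.603 -0.057]
tube0 0.51 [376. 175.] [ 0.663 -0.11 ]
tube1 0.57 [355. 201.] [ 0.603 -0.057]
tube1 0.51 [376. 175.] [ 0.663 -0.11 ]
tube3 0.57 [355. 201.] [ 0.603 -0.057]
tube3 0.51 [376. 175.] [ 0.663 -0.11 ]
media 0.56 [263. 219.] [0.568 0.169]
media 0.38 [354. 201.] [ 0.609 -0.067]
dish 0.66 [431. 177.] [ 0.667 -0.269]
wrist cam [ 0.238 -0.584  0.373]
```

```bash
python3 - <<'E'
import cv2
a=cv2.imread("pics/side0.png")[140:400,180:480];b=cv2.imread("pics/top0.png")[90:300,220:480]
cv2.imwrite("pics/a.png",cv2.resize(a,None,fx=2.3,fy=2.3));cv2.imwrite("pics/b.png",cv2.resize(b,None,fx=2.8,fy=2.8))
E
```

```text
(no output)
```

View pics/a.png

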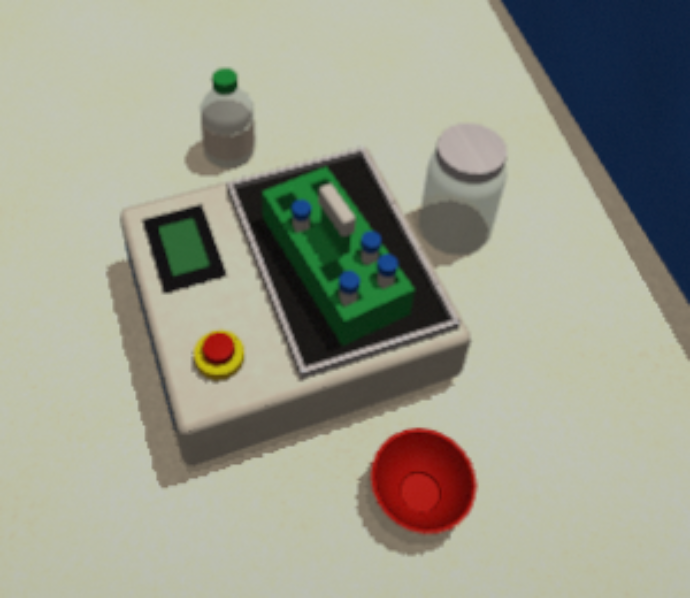

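View pics/b.png

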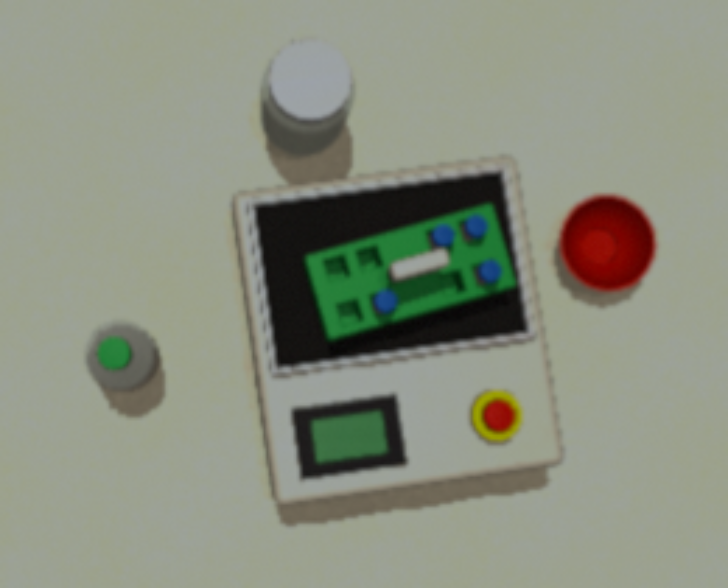

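The side view shows the button at about (275,292), with the bar at (327,232) and four blue caps. The top view shows the button at about (398,239), the rack turned slightly, and everything clear of the path. I'll refine both by triangulating.

```bash
cat >> h.py <<'E'
def blobs(f,lo,hi,roi,amin=8):
    h=cv2.cvtColor(f["color"],cv2.COLOR_BGR2HSV); m=cv2.inRange(h,lo,hi)
    k=np.zeros_like(m); x0,y0,x1,y1=roi; k[y0:y1,x0:x1]=m[y0:y1,x0:x1]
    n,l,st,c=cv2.connectedComponentsWithStats(k); return [(c[i],st[i,4]) for i in range(1,n) if st[i,4]>=amin]
def tri(fp):
    s=least_squares(lambda X:np.concatenate([proj(f,X)-p for f,p in fp]),[.6,-.1,.1]); return s.x,np.abs(s.fun).max()
E
python3 - <<'E'
from h import *
S=grab_frame("side");T=grab_frame("top")
bs=blobs(S,(105,120,50),(125,255,255),(280,210,370,290));bt=blobs(T,(105,120,50),(125,255,255),(320,150,410,215))
print(bs,bt)
caps=[]
for c,a in bs:
    r=min(((tri([(S,c),(T,d)])) for d,_ in bt),key=lambda r:r[1]+10*abs(r[0][2]-.147)); print("cap",r); caps.append(r[0][:2])
rs=blobs(S,(0,150,80),(8,255,255),(255,275,300,310));rt=blobs(T,(0,150,80),(8,255,255),(380,225,410,255)); print(rs,rt)
print("stop",tri([(S,rs[0][0]),(T,rt[0][0])]))
g=[]
for f in(S,T):
    p=tip_of("rack_grip",f)[0]["point"]; g.append((f,np.array(p[::-1])))
print("grip",tri(g))
# rack pose fit from caps
mod=np.array([[-19,-58],[19,-30],[19,-58],[-19,30]])/1000
import itertools
best=None
for pm in itertools.permutations(range(4)):
    P=np.array(caps)[list(pm)]
    def e(q):
        c,s=np.cos(q[2]),np.sin(q[2]); return (mod@np.array([[c,s],[-s,c]])+q[:2]-P).ravel()
    r=least_squares(e,[.63,-.08,.1])
    if best is None or r.cost<best.cost: best=r
print("rack",best.x,best.fun)
for z in(.180,):
    b=blobs(T,(0,0,150),(179,70,255),(355,176,385,192)); print("bar",b, [onplane(T,c,z) for c,_ in b])
E
```

```text
[(array([310.5 , 231.25]), np.int32(52)), (array([341.29032258, 244.70967742]), np.int32(62)), (array([348.32307692, 254.72307692]), np.int32(65)), (array([331.35      , 262.48333333]), np.int32(60))] [(array([389.12820513, 170.87179487]), np.int32(39)), (array([377.275, 174.075]), np.int32(40)), (array([394.02631579, 186.65789474]), np.int32(38)), (array([356.95 , 197.475]), np.int32(40))]
cap (array([ 0.60631345, -0.05507046,  0.14863724]), np.float64(0.14819073013933348))
cap (array([ 0.6586903 , -0.10289427,  0.14930721]), np.float64(0.10958387824754823))
cap (array([ 0.66530138, -0.12997019,  0.15000534]), np.float64(0.10270080769674905))
cap (array([ 0.62860776, -0.13965897,  0.14898782]), np.float64(0.22203855703716613))
[(array([274.4921875, 290.7421875]), np.int32(128))] [(array([397.55696203, 238.10126582]), np.int32(79))]
stop (array([ 0.51260508, -0.15175477,  0.10725546]), np.float64(0.16022556185168924))
grip (array([ 0.62973203, -0.07837537,  0.1679966 ]), np.float64(0.5103195830990899))
rack [ 0.6323071  -0.07886408  0.25877941] [ 1.74227811e-04 -1.36005056e-04 -3.38818677e-04 -1.08793402e-04
  2.15322746e-04 -1.00552679e-04 -5.07318800e-05  3.45351138e-04]
bar [(array([369.5       , 183.55405405]), np.int32(74))] [array([ 0.63397744, -0.07970266])]
```

Call:
arm_command --increments '[{"slide":[-457,20,-347],"turn":[0,-1.572,0],"fingers":1},{"slide":[-457,20,-347],"turn":[0,-1.572,0],"fingers":1},{"slide":[-457,20,-347],"turn":[0,-1.572,0],"fingers":1},{"slide":[-457,20,-347],"turn":[0,-1.572,0],"fingers":1},{"slide":[-457,20,-347],"turn":[0,-1.572,0],"fingers":1},{"slide":[-457,20,-347],"turn":[0,-1.572,0],"fingers":1},{"slide":[-457,20,-347],"turn":[0,-1.572,0],"fingers":1},{"slide":[-457,20,-347],"turn":[0,-1.572,0],"fingers":1},{"slide":[-457,20,-347],"turn":[0,-1.572,0],"fingers":1},{"slide":[-457,20,-347],"turn":[0,-1.572,0],"fingers":1},{"slide":[-457,20,-347],"turn":[0,-1.572,0],"fingers":1},{"slide":[-457,20,-347],"turn":[0,-1.572,0],"fingers":1},{"slide":[-457,20,-347],"turn":[0,-1.572,0],"fingers":1},{"slide":[-457,20,-347],"turn":[0,-1.572,0],"fingers":1},{"slide":[-457,20,-347],"turn":[0,-1.572,0],"fingers":1},{"slide":[-457,20,-347],"turn":[0,-1.572,0],"fingers":1},{"slide":[-457,20,-347],"turn":[0,-1.572,0],"fingers":1},{"slide":[-457,20,-347],"turn":[0,-1.572,0],"fingers":1},{"slide":[-457,20,-347],"turn":[0,-1.572,0],"fingers":1},{"slide":[-457,20,-347],"turn":[0,-1.572,0],"fingers":1}]' --squeeze 40

```text
time_s: 3.37
position: [0.5122, -0.1536, 0.1728]
ee_rot: [[0.254, -0.0, 0.967], [-0.967, -0.0, 0.254], [0.0, -1.0, -0.0]]
force: [-0.1, 0.6, 0.5]
gripper_width: 0.0
```

Call:
arm_command --increments '[{"slide":[0,25,0],"turn":[0,0,0],"fingers":1},{"slide":[0,45,0],"turn":[0,0,0],"fingers":1},{"slide":[0,55,0],"turn":[0,0,0],"fingers":1},{"slide":[0,60,0],"turn":[0,0,0],"fingers":1},{"slide":[0,60,0],"turn":[0,0,0],"fingers":1},{"slide":[0,60,0],"turn":[0,0,0],"fingers":1}]'

```text
time_s: 3.87
position: [0.513, -0.1529, 0.1133]
ee_rot: [[0.255, 0.0, 0.967], [-0.967, -0.0, 0.255], [0.0, -1.0, 0.0]]
force: [-0.2, -0.3, 0.1]
gripper_width: -0.0002
```

```bash
python3 - <<'E'
from h import *
print(state()["position"],state()["force"])
S=grab_frame("side");W=grab_frame("wrist")
a=cv2.resize(S["color"][240:330,215:345],None,fx=5,fy=5); b=cv2.resize(W["color"],(0,0),fx=.6,fy=.6)[:, :]
cv2.imwrite("pics/c.png",a)
E
```

```text
[ 0.51295704 -0.1529197   0.11334053] [-0.20990464 -0.30187639  0.05123516]
```

View pics/c.png

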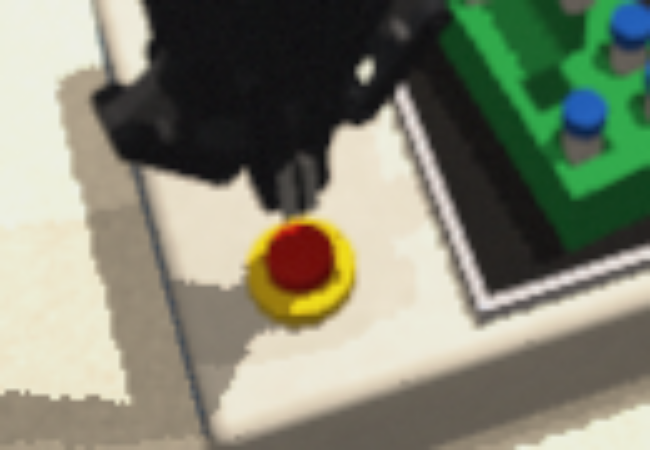

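```bash
python3 - <<'E'
from h import *
S=grab_frame("side");T=grab_frame("top");p=np.array(state()["position"])
R=np.array(state()["ee_rot"])
a=cv2.resize(S["color"][220:320,225:325],None,fx=4,fy=4); b=cv2.resize(T["color"][180:280,345:445],None,fx=4,fy=4)
for im,f,o in((a,S,(225,220)),(b,T,(345,180))):
    for q,col in((p,(255,0,255)),(p+R@[.011,0,0],(255,255,0)),(p-R@[.011,0,0],(255,255,0)),(p-R@[0,.05,0],(0,255,255))):
        u=(proj(f,q)-o)*4; cv2.circle(im,tuple(int(v) for v in u),3,col,-1); print(np.round(u))
cv2.imwrite("pics/d.png",np.hstack([a,b]))
E
```

```text
[199. 278.]
[208. 296.]
[190. 261.]
[193. 222.]
[215. 232.]
[233. 227.]
[196. 238.]
[234. 233.]
```

View pics/d.png

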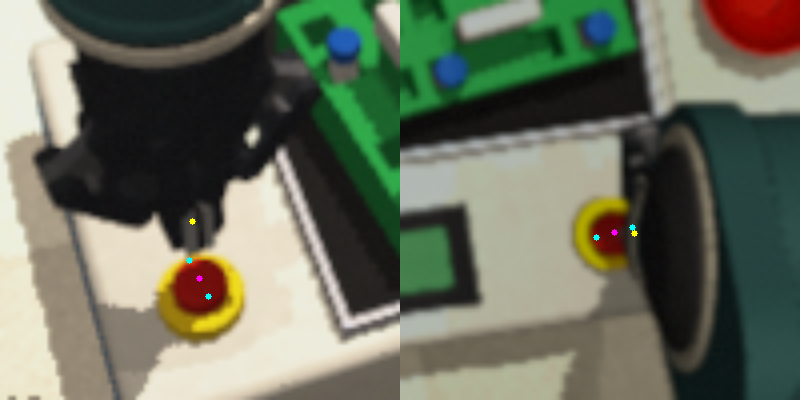

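Call:
arm_command --increments '[{"slide":[-1,2,0],"turn":[0,0,0],"fingers":1},{"slide":[-1,4,0],"turn":[0,0,0],"fingers":1},{"slide":[-1,6,0],"turn":[0,0,0],"fingers":1},{"slide":[-1,8,0],"turn":[0,0,0],"fingers":1},{"slide":[-1,9,0],"turn":[0,0,0],"fingers":1},{"slide":[-1,9,0],"turn":[0,0,0],"fingers":1}]'

```text
time_s: 4.57
position: [0.5122, -0.1518, 0.1033]
ee_rot: [[0.255, -0.001, 0.967], [-0.967, 0.0, 0.255], [-0.0, -1.0, -0.0]]
force: [0.2, -1.2, 0.2]
gripper_width: 0.0002
```

Call:
arm_command --increments '[{"slide":[0,2,0],"turn":[0,0,0],"fingers":1},{"slide":[0,4,0],"turn":[0,0,0],"fingers":1},{"slide":[0,6,0],"turn":[0,0,0],"fingers":1},{"slide":[0,6,0],"turn":[0,0,0],"fingers":1}]'

```text
time_s: 4.9
position: [0.5121, -0.1518, 0.0972]
ee_rot: [[0.255, -0.001, 0.967], [-0.967, 0.0, 0.255], [-0.0, -1.0, -0.0]]
force: [0.3, 0.0, 0.3]
gripper_width: -0.0004
```

```bash
python3 - <<'E'
from h import *
S=grab_frame("side");s=state();print(s["position"],s["force"])
a=cv2.resize(S["color"][230:310,235:325],None,fx=6,fy=6)
cv2.imwrite("pics/e.png",a)
E
```

```text
[ 0.51224143 -0.15177606  0.09745091] [0.15628576 0.66860003 0.49380195]
```

View pics/e.png

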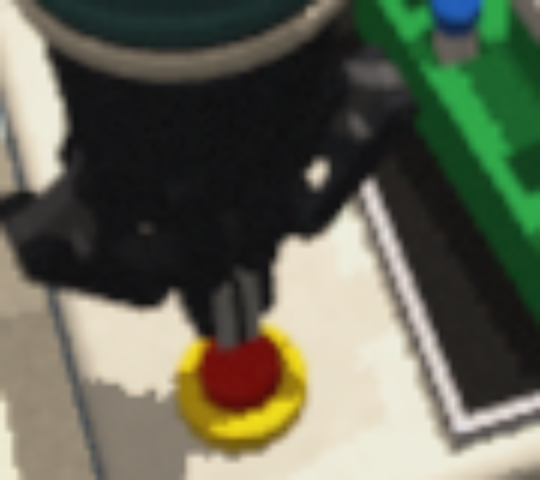

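Call:
arm_command --increments '[{"slide":[0,2,0],"turn":[0,0,0],"fingers":1},{"slide":[0,4,0],"turn":[0,0,0],"fingers":1},{"slide":[0,6,0],"turn":[0,0,0],"fingers":1},{"slide":[0,6,0],"turn":[0,0,0],"fingers":1}]'

```text
time_s: 5.28
position: [0.5121, -0.1518, 0.0912]
ee_rot: [[0.255, -0.001, 0.967], [-0.967, 0.0, 0.255], [-0.0, -1.0, -0.0]]
force: [-0.1, -0.8, -0.3]
gripper_width: -0.0005
```

Call:
arm_command --increments '[{"slide":[0,2,0],"turn":[0,0,0],"fingers":1},{"slide":[0,4,0],"turn":[0,0,0],"fingers":1},{"slide":[0,4,0],"turn":[0,0,0],"fingers":1}]'

```text
time_s: 5.53
position: [0.5122, -0.1518, 0.0873]
ee_rot: [[0.255, -0.0, 0.967], [-0.967, 0.0, 0.255], [-0.0, -1.0, -0.0]]
force: [0.2, 0.1, 0.4]
gripper_width: 0.0002
```

Call:
arm_command --increments '[{"slide":[0,2,0],"turn":[0,0,0],"fingers":1},{"slide":[0,3,0],"turn":[0,0,0],"fingers":1},{"slide":[0,3,0],"turn":[0,0,0],"fingers":1}]'

```text
time_s: 5.78
position: [0.5122, -0.1518, 0.0844]
ee_rot: [[0.255, -0.0, 0.967], [-0.967, 0.0, 0.255], [-0.0, -1.0, -0.0]]
force: [-0.3, -0.2, -0.6]
gripper_width: 0.0002
```

Call:
arm_command --increments '[{"slide":[0,2,0],"turn":[0,0,0],"fingers":1},{"slide":[0,3,0],"turn":[0,0,0],"fingers":1},{"slide":[0,3,0],"turn":[0,0,0],"fingers":1}]'

```text
time_s: 6.03
position: [0.5123, -0.1518, 0.0814]
ee_rot: [[0.255, -0.0, 0.967], [-0.967, 0.0, 0.255], [-0.0, -1.0, -0.0]]
force: [0.7, -0.1, -1.2]
gripper_width: -0.0
```

```bash
python3 - <<'E'
from h import *
S=grab_frame("side");T=grab_frame("top");s=state();print(s["position"],s["force"])
a=cv2.resize(S["color"][230:310,235:315],None,fx=5,fy=5);b=cv2.resize(T["color"][195:275,345:425],None,fx=5,fy=5)
cv2.imwrite("pics/f.png",np.hstack([a,b]))
E
```

```text
[ 0.51234453 -0.15180112  0.08163625] [0.52505349 0.38287528 0.06385714]
```

View pics/f.png

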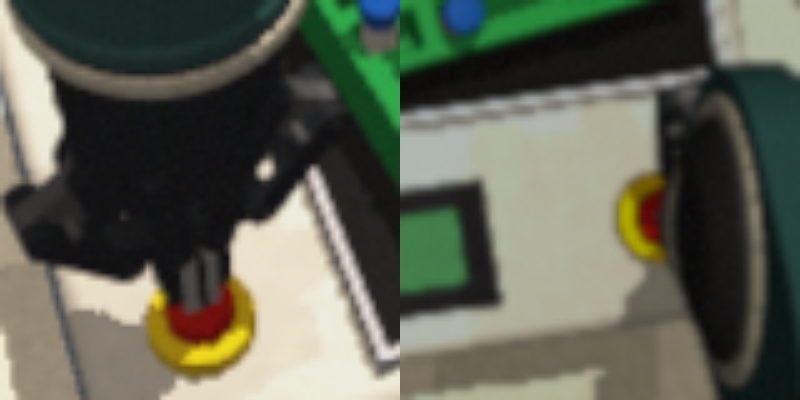

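The side view shows the fingertips at about (200,305), just above the button's centre at (200,315). They really are about 20 mm shorter than reported, so I'll go on by force.

Call:
arm_command --increments '[{"slide":[0,2,0],"turn":[0,0,0],"fingers":1},{"slide":[0,3,0],"turn":[0,0,0],"fingers":1},{"slide":[0,3,0],"turn":[0,0,0],"fingers":1}]'

```text
time_s: 6.38
position: [0.5122, -0.1518, 0.0784]
ee_rot: [[0.255, -0.0, 0.967], [-0.967, 0.0, 0.255], [-0.0, -1.0, -0.0]]
force: [0.2, 0.1, -0.1]
gripper_width: -0.0
```

Call:
arm_command --increments '[{"slide":[0,2,0],"turn":[0,0,0],"fingers":1},{"slide":[0,2,0],"turn":[0,0,0],"fingers":1}]'

```text
time_s: 6.55
position: [0.5122, -0.1518, 0.0764]
ee_rot: [[0.255, -0.0, 0.967], [-0.967, 0.0, 0.255], [-0.0, -1.0, -0.0]]
force: [-0.2, 0.3, -0.2]
gripper_width: 0.0003
```

Call:
arm_command --increments '[{"slide":[0,2,0],"turn":[0,0,0],"fingers":1},{"slide":[0,2,0],"turn":[0,0,0],"fingers":1}]'

```text
time_s: 6.72
position: [0.5122, -0.1518, 0.0744]
ee_rot: [[0.255, -0.0, 0.967], [-0.967, 0.0, 0.255], [-0.0, -1.0, -0.0]]
force: [-0.7, 0.8, -0.4]
gripper_width: -0.0002
```

Call:
arm_command --increments '[{"slide":[0,2,0],"turn":[0,0,0],"fingers":1},{"slide":[0,2,0],"turn":[0,0,0],"fingers":1}]'

```text
time_s: 6.88
position: [0.5122, -0.1518, 0.0724]
ee_rot: [[0.255, -0.0, 0.967], [-0.967, 0.0, 0.255], [-0.0, -1.0, -0.0]]
force: [0.3, 1.0, 0.3]
gripper_width: -0.0001
```

```bash
python3 - <<'E'
from h import *
S=grab_frame("side");W=grab_frame("wrist");s=state();print(s["position"],s["force"])
a=cv2.resize(S["color"][250:310,245:305],None,fx=6,fy=6);b=cv2.resize(W["color"],(576,360))
cv2.imwrite("pics/g.png",cv2.resize(np.hstack([a,b]),None,fx=.85,fy=.85))
E
```

```text
[ 0.51231295 -0.15183549  0.07260837] [-0.95069954 -0.25362817 -0.01961503]
```

View pics/g.png

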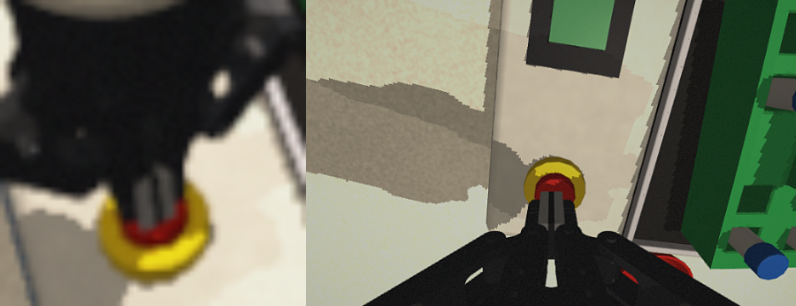

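The wrist view shows the fingertips centred over the button. The side view shows them almost on it, so I'll continue.

Call:
arm_command --increments '[{"slide":[0,2,0],"turn":[0,0,0],"fingers":1},{"slide":[0,2,0],"turn":[0,0,0],"fingers":1}]'

```text
time_s: 7.15
position: [0.5122, -0.1518, 0.0704]
ee_rot: [[0.255, -0.0, 0.967], [-0.967, 0.0, 0.255], [-0.0, -1.0, -0.0]]
force: [0.1, 0.3, -0.7]
gripper_width: 0.0005
```

Call:
arm_command --increments '[{"slide":[0,2,0],"turn":[0,0,0],"fingers":1},{"slide":[0,2,0],"turn":[0,0,0],"fingers":1}]'

```text
time_s: 7.32
position: [0.5124, -0.1518, 0.0684]
ee_rot: [[0.255, -0.0, 0.967], [-0.967, 0.0, 0.255], [-0.0, -1.0, -0.0]]
force: [0.2, -0.0, 1.5]
gripper_width: -0.0002
```

Call:
arm_command --increments '[{"slide":[0,2,0],"turn":[0,0,0],"fingers":1},{"slide":[0,2,0],"turn":[0,0,0],"fingers":1}]'

```text
time_s: 7.48
position: [0.5124, -0.1518, 0.0665]
ee_rot: [[0.255, 0.0, 0.967], [-0.967, 0.0, 0.255], [-0.0, -1.0, 0.0]]
force: [-0.2, -0.5, 2.2]
gripper_width: 0.0
```

Call:
arm_command --increments '[{"slide":[0,2,0],"turn":[0,0,0],"fingers":1},{"slide":[0,3,0],"turn":[0,0,0],"fingers":1},{"slide":[0,3,0],"turn":[0,0,0],"fingers":1}]'

```text
time_s: 7.73
position: [0.5125, -0.1518, 0.0636]
ee_rot: [[0.255, 0.0, 0.967], [-0.967, 0.0, 0.255], [0.0, -1.0, 0.0]]
force: [0.8, -0.1, 4.3]
gripper_width: 0.0001
```

Call:
arm_command --increments '[{"slide":[0,1,0],"turn":[0,0,0],"fingers":1},{"slide":[0,1,0],"turn":[0,0,0],"fingers":1}]'

```text
time_s: 7.9
position: [0.5125, -0.1519, 0.0627]
ee_rot: [[0.255, 0.0, 0.967], [-0.967, -0.0, 0.255], [0.0, -1.0, 0.0]]
force: [0.4, -0.7, 5.0]
gripper_width: -0.0
```

Call:
arm_command --increments '[{"slide":[0,1,0],"turn":[0,0,0],"fingers":1},{"slide":[0,1,0],"turn":[0,0,0],"fingers":1},{"slide":[0,1,0],"turn":[0,0,0],"fingers":1}]'

```text
time_s: 8.15
position: [0.5126, -0.1519, 0.0623]
ee_rot: [[0.255, 0.0, 0.967], [-0.967, -0.0, 0.255], [0.0, -1.0, 0.0]]
force: [-4.0, 0.1, 15.7]
gripper_width: -0.0
```

Call:
arm_command --increments '[{"slide":[0,0.5,0],"turn":[0,0,0],"fingers":1},{"slide":[0,0.5,0],"turn":[0,0,0],"fingers":1},{"slide":[0,0.5,0],"turn":[0,0,0],"fingers":1}]'

```text
time_s: 8.4
position: [0.5126, -0.1519, 0.0622]
ee_rot: [[0.255, 0.0, 0.967], [-0.967, -0.001, 0.255], [0.001, -1.0, 0.0]]
force: [-6.7, 1.8, 23.3]
gripper_width: -0.0
```

The button bottomed out at 23 N, with about 6 mm of travel. The true fingertip is about 39 mm behind the reported TCP. I'll rise, open the fingers and go above the bar.

Call:
arm_command --increments '[{"slide":[0,-10,0],"turn":[0,0,0],"fingers":1},{"slide":[0,-30,0],"turn":[0,0,0],"fingers":1},{"slide":[0,-65,0],"turn":[0,0,0],"fingers":1},{"slide":[0,-100,0],"turn":[0,0,0],"fingers":0},{"slide":[0,-130,0],"turn":[0,0,0],"fingers":-0.3},{"slide":[-4,-130,13],"turn":[0,0,0],"fingers":-0.3},{"slide":[-12,-130,40],"turn":[0,0,0],"fingers":-0.3},{"slide":[-22,-130,75],"turn":[0,0,0],"fingers":-0.3},{"slide":[-32,-130,108],"turn":[0,0,0],"fingers":-0.3},{"slide":[-38,-130,128],"turn":[0,0,0],"fingers":-0.3},{"slide":[-40,-130,134.7],"turn":[0,0,0],"fingers":-0.3},{"slide":[-40,-130,134.7],"turn":[0,0,0],"fingers":-0.3},{"slide":[-40,-130,134.7],"turn":[0,0,0],"fingers":-0.3}]'

```text
time_s: 9.48
position: [0.6318, -0.0791, 0.1907]
ee_rot: [[0.255, -0.001, 0.967], [-0.967, 0.0, 0.255], [-0.0, -1.0, -0.001]]
force: [0.1, -0.9, -0.4]
gripper_width: 0.0556
```

```bash
python3 - <<'E'
from h import *
S=grab_frame("side");W=grab_frame("wrist");T=grab_frame("top");s=state();print(s["position"],s["force"],s["gripper_width"])
for f in(S,T):
    b=blobs(f,(0,150,80),(8,255,255),(255,275,300,310) if f is S else (380,225,410,255)); print("red",b)
for n,f in(("S",S),("T",T),("W",W)):
    for d in tip_of("rack_grip",f)[:1]: print(n,d,onplane(f,np.array(d["point"][::-1]),.168))
a=cv2.resize(S["color"][180:280,280:380],None,fx=3.6,fy=3.6);b=W["color"][:,120:560][:, :]
b=cv2.resize(b,(440*9//10,360));u=proj(W,np.array([.6325,-.079,.180]));cv2.circle(b,(int((u[0]-120)*.9),int(u[1]*.9)),3,(255,0,255),-1)
cv2.imwrite("pics/i.png",np.hstack([a,b]))
E
```

```text
[ 0.631608   -0.07996305  0.19131964] [0.10069612 0.16138583 0.12343317] 0.055750716402312335
red [(array([274.39534884, 290.86046512]), np.int32(129))]
red []
S {'point': [232.2, 327.6], 'confidence': 0.59} [ 0.63548491 -0.08000917]
T {'point': [210.3, 353.8], 'confidence': 0.7} [ 0.57712148 -0.04482973]
W {'point': [217.2, 323.6], 'confidence': 0.67} [ 0.63230293 -0.07771734]
```

View pics/i.png

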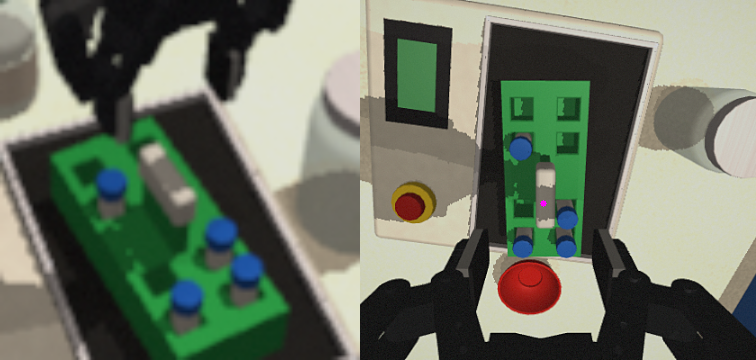

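The button is back up: its blob sits where it did before. The wrist view shows the jaws straddling the bar at (544,200) and square to the rack. I'll descend.

Call:
arm_command --increments '[{"slide":[0,10,0.7],"turn":[0,0,0],"fingers":-0.3},{"slide":[0,25,0.7],"turn":[0,0,0],"fingers":-0.3},{"slide":[0,40,0.7],"turn":[0,0,0],"fingers":-0.3},{"slide":[0,52,0.7],"turn":[0,0,0],"fingers":-0.3},{"slide":[0,62,0.7],"turn":[0,0,0],"fingers":-0.3},{"slide":[0,70,0.7],"turn":[0,0,0],"fingers":-0.3},{"slide":[0,76,0.7],"turn":[0,0,0],"fingers":-0.3},{"slide":[0,79,0.7],"turn":[0,0,0],"fingers":-0.3},{"slide":[0,79,0.7],"turn":[0,0,0],"fingers":-0.3},{"slide":[0,79,0.7],"turn":[0,0,0],"fingers":-0.3}]'

```text
time_s: 10.62
position: [0.6333, -0.0785, 0.1125]
ee_rot: [[0.255, 0.0, 0.967], [-0.967, 0.0, 0.255], [0.0, -1.0, 0.0]]
force: [-0.2, -0.0, 0.1]
gripper_width: 0.0553
```

```bash
python3 - <<'E'
from h import *
S=grab_frame("side");W=grab_frame("wrist");s=state();print(s["position"],s["force"],s["gripper_width"])
a=cv2.resize(S["color"][190:270,285:365],None,fx=4.5,fy=4.5);b=cv2.resize(W["color"][:,120:560],(396,360))
cv2.imwrite("pics/j.png",np.hstack([a,b]))
E
```

```text
[ 0.63339648 -0.07860288  0.11274882] [ 0.47107062 -0.29795562  0.16360079] 0.055479549458772426
```

View pics/j.png

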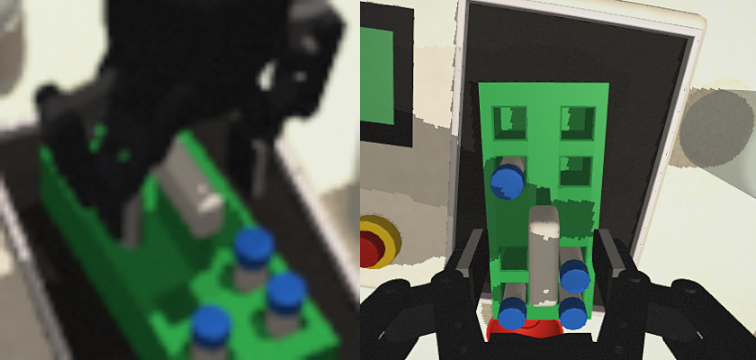

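Call:
arm_command --increments '[{"slide":[-1,0,0],"turn":[0,0,0],"fingers":0.1},{"slide":[-1,0,0],"turn":[0,0,0],"fingers":0.3},{"slide":[-1,0,0],"turn":[0,0,0],"fingers":0.45},{"slide":[-1,0,0],"turn":[0,0,0],"fingers":0.5},{"slide":[-1,0,0],"turn":[0,0,0],"fingers":0.5},{"slide":[-1,0,0],"turn":[0,0,0],"fingers":0.5}]' --squeeze 50

```text
time_s: 11.22
position: [0.6328, -0.0777, 0.1122]
ee_rot: [[0.255, -0.0, 0.967], [-0.967, 0.0, 0.255], [-0.0, -1.0, 0.0]]
force: [0.5, -0.5, -0.0]
gripper_width: 0.0215
```

```bash
python3 - <<'E'
from h import *
S=grab_frame("side");W=grab_frame("wrist");s=state();print(s["position"],s["force"],s["gripper_width"])
print(blobs(S,(105,120,50),(125,255,255),(280,210,370,290)))
a=cv2.resize(S["color"][200:270,290:360],None,fx=5.15,fy=5.15)[:360,:360];b=cv2.resize(W["color"][180:400,220:440],(360,360))
cv2.imwrite("pics/k.png",np.hstack([a,b]))
E
```

```text
[ 0.63283173 -0.07762923  0.11216893] [ 0.72763326 -0.52412255  0.01970499] 0.021308928568772995
[(array([310.  , 234.25]), np.int32(8)), (array([341.32786885, 244.63934426]), np.int32(61)), (array([348.3015873 , 254.65079365]), np.int32(63)), (array([331.35      , 262.48333333]), np.int32(60))]
```

View pics/k.png

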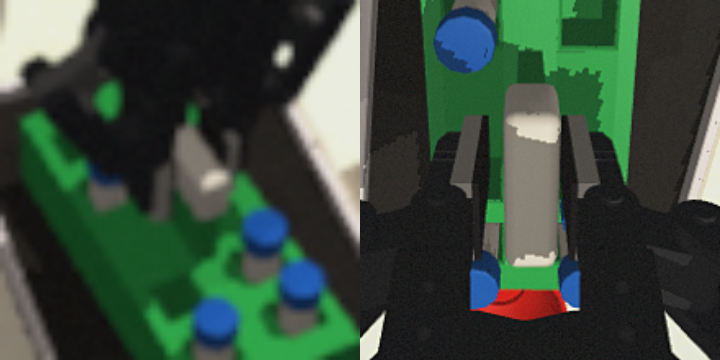

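The wrist view shows the pads evenly either side of the bar and clear of the caps, and no tubes have moved. I'll close and lift a little.

Call:
arm_command --increments '[{"slide":[0,0,0],"turn":[0,0,0],"fingers":0.7},{"slide":[0,0,0],"turn":[0,0,0],"fingers":1},{"slide":[0,0,0],"turn":[0,0,0],"fingers":1},{"slide":[0,0,0],"turn":[0,0,0],"fingers":1},{"slide":[0,0,0],"turn":[0,0,0],"fingers":1},{"slide":[0,0,0],"turn":[0,0,0],"fingers":1},{"slide":[0,0,0],"turn":[0,0,0],"fingers":1},{"slide":[0,0,0],"turn":[0,0,0],"fingers":1}]' --squeeze 60

```text
time_s: 11.98
position: [0.6328, -0.0776, 0.1121]
ee_rot: [[0.255, -0.0, 0.967], [-0.967, 0.0, 0.255], [-0.0, -1.0, -0.0]]
force: [-0.5, -1.0, -2.5]
gripper_width: 0.0129
```

Call:
arm_command --increments '[{"slide":[0,-2,0],"turn":[0,0,0],"fingers":1},{"slide":[0,-5,0],"turn":[0,0,0],"fingers":1},{"slide":[0,-9,0],"turn":[0,0,0],"fingers":1},{"slide":[0,-14,0],"turn":[0,0,0],"fingers":1},{"slide":[0,-18,0],"turn":[0,0,0],"fingers":1},{"slide":[0,-20,0],"turn":[0,0,0],"fingers":1},{"slide":[0,-20,0],"turn":[0,0,0],"fingers":1},{"slide":[0,-20,0],"turn":[0,0,0],"fingers":1}]'

```text
time_s: 12.65
position: [0.6328, -0.0777, 0.1323]
ee_rot: [[0.255, 0.0, 0.967], [-0.967, -0.0, 0.255], [0.0, -1.0, 0.0]]
force: [-0.6, 0.3, -1.9]
gripper_width: 0.0132
```

```bash
python3 - <<'E'
from h import *
S=grab_frame("side");W=grab_frame("wrist");s=state();print(s["position"],s["force"],s["moment"],s["gripper_width"])
a=cv2.resize(S["color"][180:280,280:380],None,fx=3.6,fy=3.6);b=cv2.resize(W["color"][:,120:560],(396,360))
cv2.imwrite("pics/l.png",np.hstack([a,b]))
E
```

```text
[ 0.63268982 -0.07765845  0.13197184] [ 0.55949182 -0.03995186 -2.78133461] [-0.02821523  0.01545551 -0.07051683] 0.012925508829952775
```

View pics/l.png

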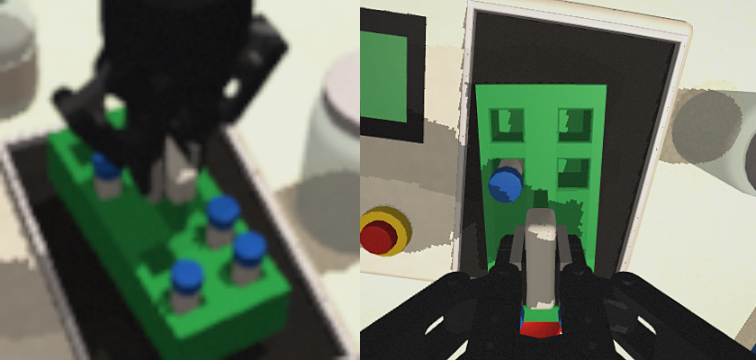

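The side view shows the rack off the mat and level, with all four tubes in it. I'll lift on to 135 mm in total and hold.

Call:
arm_command --increments '[{"slide":[0,-2,0],"turn":[0,0,0],"fingers":1},{"slide":[0,-6,0],"turn":[0,0,0],"fingers":1},{"slide":[0,-12,0],"turn":[0,0,0],"fingers":1},{"slide":[0,-20,0],"turn":[0,0,0],"fingers":1},{"slide":[0,-29,0],"turn":[0,0,0],"fingers":1},{"slide":[0,-39,0],"turn":[0,0,0],"fingers":1},{"slide":[0,-49,0],"turn":[0,0,0],"fingers":1},{"slide":[0,-59,0],"turn":[0,0,0],"fingers":1},{"slide":[0,-69,0],"turn":[0,0,0],"fingers":1},{"slide":[0,-79,0],"turn":[0,0,0],"fingers":1},{"slide":[0,-88,0],"turn":[0,0,0],"fingers":1},{"slide":[0,-96,0],"turn":[0,0,0],"fingers":1},{"slide":[0,-103,0],"turn":[0,0,0],"fingers":1},{"slide":[0,-109,0],"turn":[0,0,0],"fingers":1},{"slide":[0,-113,0],"turn":[0,0,0],"fingers":1},{"slide":[0,-115,0],"turn":[0,0,0],"fingers":1},{"slide":[0,-115,0],"turn":[0,0,0],"fingers":1}]'

```text
time_s: 14.17
position: [0.6329, -0.0776, 0.2474]
ee_rot: [[0.255, 0.0, 0.967], [-0.967, 0.0, 0.255], [-0.0, -1.0, 0.0]]
force: [0.3, 0.1, -1.5]
gripper_width: 0.0133
```

Call:
arm_command --increments '[{"slide":[0,0,0],"turn":[0,0,0],"fingers":1},{"slide":[0,0,0],"turn":[0,0,0],"fingers":1},{"slide":[0,0,0],"turn":[0,0,0],"fingers":1},{"slide":[0,0,0],"turn":[0,0,0],"fingers":1},{"slide":[0,0,0],"turn":[0,0,0],"fingers":1},{"slide":[0,0,0],"turn":[0,0,0],"fingers":1},{"slide":[0,0,0],"turn":[0,0,0],"fingers":1},{"slide":[0,0,0],"turn":[0,0,0],"fingers":1},{"slide":[0,0,0],"turn":[0,0,0],"fingers":1},{"slide":[0,0,0],"turn":[0,0,0],"fingers":1},{"slide":[0,0,0],"turn":[0,0,0],"fingers":1},{"slide":[0,0,0],"turn":[0,0,0],"fingers":1},{"slide":[0,0,0],"turn":[0,0,0],"fingers":1},{"slide":[0,0,0],"turn":[0,0,0],"fingers":1},{"slide":[0,0,0],"turn":[0,0,0],"fingers":1},{"slide":[0,0,0],"turn":[0,0,0],"fingers":1},{"slide":[0,0,0],"turn":[0,0,0],"fingers":1},{"slide":[0,0,0],"turn":[0,0,0],"fingers":1},{"slide":[0,0,0],"turn":[0,0,0],"fingers":1},{"slide":[0,0,0],"turn":[0,0,0],"fingers":1}]'

```text
time_s: 15.83
position: [0.6328, -0.0776, 0.2472]
ee_rot: [[0.255, -0.0, 0.967], [-0.967, 0.0, 0.255], [-0.0, -1.0, -0.0]]
force: [0.4, 0.4, -2.9]
gripper_width: 0.0133
```

Call:
arm_command --increments '[{"slide":[0,0,0],"turn":[0,0,0],"fingers":1},{"slide":[0,0,0],"turn":[0,0,0],"fingers":1},{"slide":[0,0,0],"turn":[0,0,0],"fingers":1},{"slide":[0,0,0],"turn":[0,0,0],"fingers":1},{"slide":[0,0,0],"turn":[0,0,0],"fingers":1},{"slide":[0,0,0],"turn":[0,0,0],"fingers":1},{"slide":[0,0,0],"turn":[0,0,0],"fingers":1},{"slide":[0,0,0],"turn":[0,0,0],"fingers":1},{"slide":[0,0,0],"turn":[0,0,0],"fingers":1},{"slide":[0,0,0],"turn":[0,0,0],"fingers":1}]'

```text
time_s: 16.67
position: [0.6328, -0.0776, 0.2472]
ee_rot: [[0.255, -0.0, 0.967], [-0.967, 0.0, 0.255], [-0.0, -1.0, -0.0]]
force: [0.5, 0.4, -1.5]
gripper_width: 0.0129
```

```bash
python3 - <<'E'
from h import *
S=grab_frame("side");T=grab_frame("top");s=state();print(s["time_s"],s["position"],s["force"],s["gripper_width"])
bs=blobs(S,(105,120,50),(125,255,255),(250,120,420,290));bt=blobs(T,(105,120,50),(125,255,255),(320,120,440,230))
print(bs)
for d,_ in bt: 
    for c,_ in bs:
        x,e=tri([(S,c),(T,d)])
        if e<1.5: print(np.round(x,4),round(e,2))
a=cv2.resize(S["color"][140:300,260:420],None,fx=3,fy=3)
cv2.imwrite("pics/m.png",a)
E
```

```text
16.7667 [ 0.63280044 -0.0776391   0.2471605 ] [-0.42442575 -0.13356786 -2.52195316] 0.013212322618624773
[(array([361.4787234 , 125.29787234]), np.int32(94)), (array([408.21982759, 137.78771552]), np.int32(928)), (array([310.453125, 185.      ]), np.int32(64)), (array([345.85135135, 199.17567568]), np.int32(74)), (array([354.02666667, 209.49333333]), np.int32(75)), (array([334.425 , 217.4375]), np.int32(80))]
[ 0.605  -0.0552  0.2838] 0.21
```

View pics/m.png

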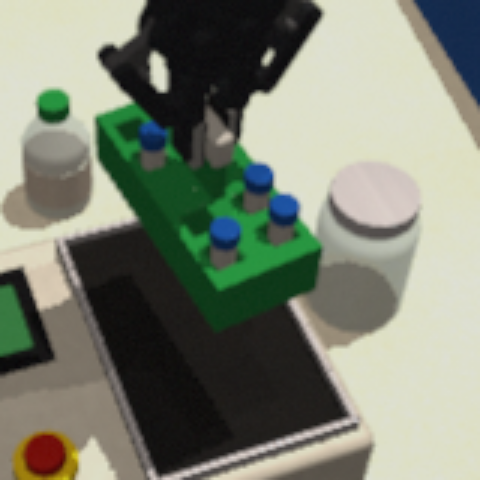

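The side view shows the rack high over the mat with all four tubes seated, and the jar and bottle undisturbed. I'll check the level at the -y end, then hand in.

```bash
python3 - <<'E'
from h import *
S=grab_frame("side")
for c,m in zip([[.6587,-.1029,.1493],[.6653,-.1300,.1500],[.6286,-.1397,.1490]],[[345.85,199.18],[354.03,209.49],[334.43,217.44]]):
    print(np.round(proj(S,np.array(c)+[-.0005,.0,.135])-m,2))
for t in("jar","media","dish"): print(t,[ (np.round(d["point"]),round(d["confidence"],2)) for d in tip_of(t,S)[:1]])
finish_job(); print(state()["time_s"])
E
```

```text
[ 0.19 -0.46]
[ 0.21 -0.5 ]
[ 0.72 -0.42]
jar [(array([237., 376.]), 0.74)]
media [(array([204., 278.]), 0.92)]
dish [(array([356., 361.]), 0.85)]
the job is handed in; nothing more can be done
the job is handed in; nothing more can be done
```

The stop button was pressed and came back up, and the rack is being held level about 13.5 cm above the mat with all four tubes in it. I handed the job in at about 17 s on the robot's clock, still holding the rack.

- **Button:** it bottomed out at about 23 N after roughly 6 mm of travel. The next picture showed it back at its original place.
- **Lift:** I pinched the white bar at 60 N and raised the rack 135 mm. It stayed steady for about 2.5 s before I handed in.
- **Level:** the blue cap at the +y end rose 135 mm. The other three were within 0.9 pixel of where a straight lift would put them, so tilt is negligible.
- **Other objects:** the jar and dish were within about 2 pixels of their first detections. I had no earlier side-view fix for the bottle, but it looked undisturbed in the pictures.

**Disagreements:**
- **Fingertip:** the actual fingertip was about 39 mm behind the reported TCP. I went down on the button by force and set the grip height from that contact.
- **Rack angle:** the rack was turned 0.26 rad in the world frame. That is not comparable with the stated 0.2 rad limit, because the shaker itself is turned too.

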